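# Clear down the pipetting bench

### The arm

A 6-joint arm with a two-finger parallel gripper is mounted at the origin on the work surface. World frame = base frame: x ahead of the robot, y to its left, z up, the work surface at z = 0. Lengths are in m, angles in rad, forces in N, time in s.
With the tool pointing down it reaches from about 0.3 to 0.875 m from the base axis. Payload 6.4 kg.
Tool frame: the origin (TCP) lies midway between the tips of the shut fingers; the grasp point (between the pads) lies 19 mm behind it; z points along the fingers, y is the line along which they close (so a half turn about z gives the same grasp; the last joint's range is limited). The gripper opens to 85 mm and grips with 20 to 120 N. Pads are 22 mm wide; open, the fingers measure 114 mm over their backs; the gripper's body (76 mm by 85 mm) begins 54 mm behind the grasp point. The pads swing forward as they close: fully open they stand 13 mm farther back than shut.
Start: joints at [-1.454, 0.181, 1.607, -0, 1.354, -0.206], TCP at [0.182, -0.545, 0.231] pointing down, gripper open.
Joint ranges: [-2.99, 2.99], [-0.89, 2.07], [0.3, 2.58], [-1.14, 4.28], [0, 2.63], [-3.12, 3.12]. Speed limits (rad/s): [2.57, 2.57, 3.01, 3.14, 3.14, 3.14].

### API

Orientations are given as a rotation vector (axis times angle).
In Python, from workcell import arm, optics gives the robot as it stands.
- The arm moves only by the tool apply_moves, never from a script. Its argument "rows" is text: rows parted by semicolons, each of 7 numbers parted by spaces: the shift along the world's x, y, z in m, then the turn, a rotation vector about the world's x, y, z in degrees, then the finger opening in m, from 0 to 0.0854. A call has exactly 8 rows; each row is the pose to reach, as a shift and turn from the pose commanded when the call began; what a row does not reach only later rows make up. A row lasts 1/8 s, in which the tool goes at most 62.5 mm and 10.7 degrees, less where a joint would pass 70% of its speed; a pose out of reach is approached as far as the arm can. A call with a gripper value outside its range is refused whole. The fingers move at their own pace and stop on an object; "grip_force" is the grip in N (left out, the last holds). Time passes only in rows, so rows that repeat a pose let the fingers close, or fill a call up. It gives the time, the measured TCP pose, the force, the opening and the grip force at its end, in the units of the state.
- arm.observe(): the state, without advancing time (a new reading comes with each control period).
- optics.get_image(name): name is "scene" or "top"; returns a dict with "color" (420x560x3 uint8, blue, green, red), "fx", "fy", "cx", "cy" (pixels), "distortion" ([k1, k2, p1, p2, k3] as OpenCV has them; the pictures are not rectified), "R" (3x3) and "t" (3): a world point X has camera coordinates R X + t. Camera axes: x right, y down, z forward; pixel columns grow to the right and rows downward; lengths in m; the calibration is good to about 2 mm. A picture is of the moment at which its call begins. There is no depth.
- arm.job_done(): hands the job in; it is judged then, once.
The state is a dict: "time_s": time; "qpos": joint angles; "qvel": joint speeds; "joint_efforts": joint torques, N m; "eef_pos": TCP position; "tcp_rot": TCP orientation; "ft_force": force on the tool from outside, world axes, zero at the start; "wrist_torque": the same for the moment, N m; "grip_width": finger opening in m; "finger_force": force on a finger pad.
Only numpy, scipy, OpenCV 4.12 (cv2) and the standard library are available. Lean on these libraries where they do the work, as an engineer would, in place of code of your own. Each camera call takes 0.05 s, during which the arm holds its last target. There are 200 camera calls.

### The job

Clear down this bench: gather the used tubes, bottles and trough lying about into the grey discard tray, then carry the tray to the white waste tub, tip everything into the tub and set the empty tray back squarely and flat on its mat. Stack the magenta tip boxes squarely on the blue one where it stands, always keeping tip boxes upright, and leave the rack, timer, amber bottle and white jar where they are.

Things in the scene. Friction and masses are not known exactly. Their poses are not given: they have to be found in the camera images.
- tray: Grey scoop tray, 190 (x) x 210 mm (y), 280 g. Origin: centre of the underside. Floor 4 mm thick, flat from x=-50 mm; side and back walls 52 mm high, 4 mm thick. No front wall: the floor ramps up to a pouring lip at x=-95 mm, 24 mm high. Orange grip plate on the back wall, 12 x 80 (y) x 56 mm, leaning back (top towards +x) 25 degrees from upright; top edge 97 mm high.
- tray_grip (a point): Grip point of the orange plate, 15 mm under its top edge, mid-thickness (tray frame 108.5, 0, 83 mm). The plate's width runs along tray y; its thickness (12 mm) along tray x turned 0.44 rad about tray y, so a gripper pinching it flat comes in leaning 0.44 rad: fingers pointing down and towards the tray's front.
- tray_lip (a point): Middle of the tray's pouring lip (tray frame -95, 0, 24 mm).
- mat: Fixed blue-green mat, 250 x 250 x 3 mm, the tray's place on the bench. Origin: centre of the underside (z = 0); tray x axis lies along mat x axis when it stands squarely.
- bin: Fixed white open waste tub with a red rim, 270 (x) x 310 (y) x 120 mm high outside, walls and floor 5 mm (the rim stands 9 mm out). Origin: centre of the underside; it stands on the bench.
- bin_mouth (a point): Centre of the tub's open mouth, level with the rim at 120 mm.
- tube_a: Used 50 ml tube, clear, orange six-sided cap and clear six-sided foot. 115 mm long, body 29 mm diameter, cap and foot 34 mm across flats, 30 g. Origin at the middle of the piece; x axis along its length (cap at +x). Starts lying on the bench in any of several places, or is absent.
- tube_b: Same tube with a blue six-sided cap. Origin at the middle of the piece; x axis along its length (cap at +x). Starts lying on the bench in any of several places, or is absent.
- tube_c: Same tube with a green six-sided cap. Origin at the middle of the piece; x axis along its length (cap at +x). Starts lying on the bench in any of several places, or is absent.
- bottle_a: Used square bottle, white, yellow round cap. 98 mm long; body 40 x 40 mm from x=-49 to +25 mm, cap 30 mm diameter from +31 to +49 mm, 40 g. Origin at the middle of the piece; x axis along its length (cap at +x). Starts lying on the bench in any of several places, or is absent.
- bottle_b: Same square bottle with a red cap, always present; starts lying in the tray. Origin at the middle of the piece; x axis along its length (cap at +x).
- trough: Used pale plastic reagent trough, an open box 115 x 44 x 32 mm with 4 mm walls, 35 g. Origin at the middle of the piece, x axis along its length, z axis towards its open side. Starts lying on the bench in any of several places, or is absent.
- box_blue: Closed pipette-tip box, blue base, clear lid, one piece, about 160 g. Foot 124 x 84 mm (x by y), base 118 x 76 mm up to 40 mm, lid 108 x 62 mm from there to the flat top at 72 mm: take it by the lid across y. Origin: centre of the underside. Always present; the column is built on it, where it stands.
- box_a: Closed pipette-tip box, magenta base, clear lid, one piece, about 160 g. Foot 124 x 84 mm (x by y), base 118 x 76 mm up to 40 mm, lid 108 x 62 mm from there to the flat top at 72 mm: take it by the lid across y. Origin: centre of the underside.
- box_b: Closed pipette-tip box, magenta base, clear lid, one piece, about 160 g. Foot 124 x 84 mm (x by y), base 118 x 76 mm up to 40 mm, lid 108 x 62 mm from there to the flat top at 72 mm: take it by the lid across y. Origin: centre of the underside.
- tube_rack: Bystander: yellow tube rack 70 x 150 x 42 mm, beyond the tub. Origin: centre of the underside.
- timer: Bystander: white timer 50 x 70 x 25 mm, at the left. Origin: centre of the underside.
- media: Bystander: amber bottle, 70 mm diameter, 150 mm tall. Origin: centre of the underside.
- buffer: Bystander: white jar, 60 mm diameter, 110 mm tall, at the left. Origin: centre of the underside.

How it is judged:
By the outcome, as a careful person would: the job done as asked, in the order asked, and still so for the second after the job is handed in, with the robot touching nothing.
Of tube_a, tube_b, tube_c, bottle_a, trough only 2 to 4 are there at a start; the rules pass over those that are not, and their reading is None.
At some moment in a run one of tube_a, tube_b, tube_c, bottle_a, trough may be knocked a few centimetres aside while the robot is not near it.
It also fails if it takes over 208 s, if anything falls off the work surface, if the arm or the gripper's body presses on something with over 40 N, if the wrist force passes 120 N, or if a joint passes its speed limit or range.

## Working session

There is one attempt and no reset: what is moved stays moved. The work goes in short steps, Python scripts to look and compute and a tool call to move; the robot and the scene stay as the last step left them, time stands still between calls to the robot, and variables do not carry over. Pictures are saved under pics/ and viewed, at most 14 in all, crops included, and the job is handed in when it is done.

Besides the shell and the picture viewer there is one more tool, called after "Call:" by a JSON object that holds its "name" and its "arguments". apply_moves: Moves the arm, as the interface text tells. Its arguments: {"type":"object","properties":{"rows":{"type":"string"},"grip_force":{"type":"number"}},"required":["rows"]}

```bash
ls; mkdir -p pics
python3 - <<'E'
from workcell import arm, optics
import cv2,pickle
d={}
for n in("top","scene"):
    im=optics.get_image(n); d[n]=im; cv2.imwrite(f"pics/{n}0.png",im["color"])
    print(n,im["fx"],im["fy"],im["cx"],im["cy"],im["distortion"],im["R"],im["t"])
s=arm.observe(); print(s["time_s"],s["eef_pos"],s["tcp_rot"],s["grip_width"])
E
```

```text
pics
top 402.8687245522735 402.8687245522735 282.4003166392396 204.51596736395985 [0.02684054 0.         0.         0.         0.        ] [[-0.0258175  -0.99965986  0.00368976]
 [-0.99328736  0.02523626 -0.11288649]
 [ 0.11275497 -0.00657944 -0.99360104]] [0.06101574 0.58522706 1.11991841]
scene 379.0478065831286 379.0478065831286 282.2535997870434 201.795142033982 [-0.01725056  0.          0.          0.          0.        ] [[ 0.80135603  0.59811535 -0.00930286]
 [ 0.4292214  -0.58576463 -0.68749458]
 [-0.41665035  0.54693494 -0.72612992]] [-0.47755543 -0.15169772  1.31631937]
0.1 [ 0.18232839 -0.54478347  0.2304503 ] [-3.09915573e+00 -5.04514438e-01 -8.36671598e-05] 0.08525849133312152
```

View pics/top0.png

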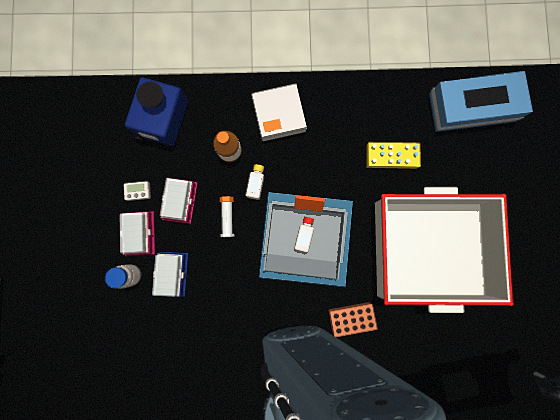

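View pics/scene0.png

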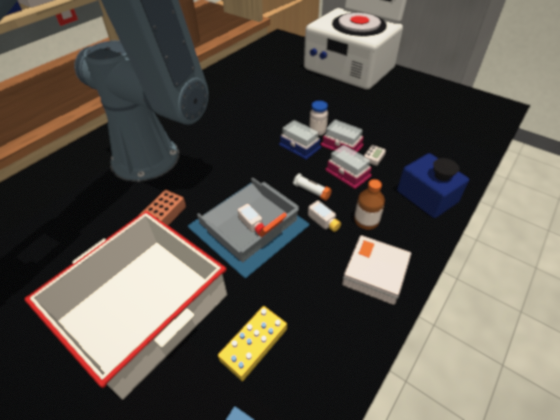

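The top view shows tube_a at (226,216), with its orange cap towards +x, and bottle_a at (256,183). bottle_b lies in the tray at (305,235). The tip boxes are blue at (170,275) and magenta at (138,233) and (179,200). The tub is at (445,250), the grip plate at (309,203). Tubes b and c and the trough aren't visible.

```bash
cat > h.py <<'E'
import numpy as np, cv2
from workcell import arm, optics
from scipy.spatial.transform import Rotation as Rot
def und(im,p):
    K=np.array([[im["fx"],0,im["cx"]],[0,im["fy"],im["cy"]],[0,0,1]])
    return cv2.undistortPoints(np.float64(p).reshape(-1,1,2),K,np.float64(im["distortion"])).reshape(-1,2)
def ray(im,p):
    n=und(im,p); R=np.array(im["R"]);t=np.array(im["t"])
    return -R.T@t,(np.c_[n,np.ones(len(n))]@R)
def onplane(im,p,z):
    C,d=ray(im,p); return C+d*((z-C[2])/d[:,2])[:,None]
def tri(ims,ps):
    A=np.zeros((3,3));b=np.zeros(3)
    for im,p in zip(ims,ps):
        C,d=ray(im,[p]);d=d[0]/np.linalg.norm(d[0]);M=np.eye(3)-np.outer(d,d);A+=M;b+=M@C
    return np.linalg.solve(A,b)
def proj(im,X):
    K=np.array([[im["fx"],0,im["cx"]],[0,im["fy"],im["cy"]],[0,0,1]])
    return cv2.projectPoints(np.float64(X).reshape(-1,1,3),cv2.Rodrigues(np.array(im["R"]))[0],np.float64(im["t"]),K,np.float64(im["distortion"]))[0].reshape(-1,2)
def mask(im,lo,hi,roi=None):
    h=cv2.cvtColor(im["color"],cv2.COLOR_BGR2HSV); m=cv2.inRange(h,np.array(lo),np.array(hi))
    if roi is not None:
        k=np.zeros_like(m);x0,y0,x1,y1=roi;k[y0:y1,x0:x1]=255;m&=k
    return m
def blobs(m,amin=20):
    cs,_=cv2.findContours(m,cv2.RETR_EXTERNAL,cv2.CHAIN_APPROX_NONE)
    return sorted([c for c in cs if cv2.contourArea(c)>amin],key=cv2.contourArea,reverse=True)
def rect(im,c,z):
    P=onplane(im,c.reshape(-1,2),z)[:,:2]
    (cx,cy),(w,h),a=cv2.minAreaRect(np.float32(P*1000))
    if w<h: w,h,a=h,w,a+90
    return np.round([cx,cy,w,h,(a+90)%180-90],1)
E
python3 - <<'E'
from h import *
im=optics.get_image("top"); sc=optics.get_image("scene")
C,_=ray(im,[[0,0]]);print("cam",C)
W=([0,0,120],[180,70,255])
for n,roi in dict(boxblue=(150,245,190,305),m1=(112,205,160,262),m2=(155,170,200,228)).items():
    for c in blobs(mask(im,*W,roi))[:2]: print(n,"lid@72",rect(im,c,.072))
for n,roi,z in [("tubebody",(215,190,240,245),.017),("bottle_a",(240,160,270,205),.04),("bottle_b",(290,210,320,260),.05)]:
    for c in blobs(mask(im,*W,roi))[:2]: print(n,rect(im,c,z))
def show(n,lo,hi,roi,z):
    for c in blobs(mask(im,lo,hi,roi),8)[:3]: print(n,rect(im,c,z),c.reshape(-1,2).mean(0).round(1))
show("tubecap",[3,120,100],[20,255,255],(215,190,240,210),.017)
show("yellowcap",[18,120,100],[35,255,255],(240,160,270,180),.02)
show("redcap",[0,150,100],[8,255,255],(298,212,320,230),.03)
show("plate",[3,120,60],[20,255,255],(285,190,335,215),.09)
show("mat",[90,60,60],[110,255,255],(250,185,360,295),.003)
show("rim",[0,150,120],[8,255,255],(370,185,520,310),.12)
show("rimB",[172,150,120],[180,255,255],(370,185,520,310),.12)
show("magenta",[155,100,60],[175,255,255],(110,170,200,262),.02)
show("bluebase",[105,100,60],[130,255,255],(150,245,192,305),.02)
print(im["color"][240:250:9,[265,275,300,340]], im["color"][205,[264,266,268,270,272,274]])
big=cv2.resize(im["color"][155:310,100:360],None,fx=3,fy=3,interpolation=cv2.INTER_CUBIC)
cv2.imwrite("pics/crop1.png",big)
E
```

```text
cam [0.45659754 0.05359448 1.17859119]
boxblue lid@72 [400.1 360.  109.6  81.1  -2.3]
m1 lid@72 [516.2 451.7 108.5  78.5   1.2]
m1 lid@72 [446.1 390.   18.9  10.8   0.6]
m2 lid@72 [605.8 338.7 110.1  80.4  -8.6]
tubebody [550.6 206.2  98.4  34.5  -1.5]
bottle_a [647.3 124.2  76.9  38.8 -12.3]
bottle_b [497.7 -13.7 133.8  81.5  -1.6]
tubecap [610.1 207.7  37.9  14.6  88.6] [226.4 198.8]
yellowcap [699.1 113.7  28.9  18.9  80.3] [258.3 167.6]
redcap [540.6 -25.9  27.6  18.1  74.5] [307.9 220.2]
plate [583.  -26.5  79.8  37.3  81.8] [309.  202.7]
mat [489.  -19.7 251.1 251.1  82.5] [305.1 242.4]
rim [ 451.2 -375.1  327.4  286.    88.4] [446.1 249.6]
magenta [517.1 460.1 123.3  90.1   0.6] [145.3 239.4]
magenta [607.9 345.4 122.5  89.3  -9.4] [186.  207.3]
bluebase [414.9 338.2 144.2  71.7  30.9] [180.  265.5]
[[[181 186 182]
  [171 172 165]
  [247 245 237]
  [ 44  44  41]]

 [[172 175 165]
  [168 169 162]
  [228 238 247]
  [ 55  53  51]]] [[ 13  15  12]
 [ 30  26  19]
 [166 138  89]
 [171 174 170]
 [ 99 101  93]
 [ 51  48  47]]
```

View pics/crop1.png

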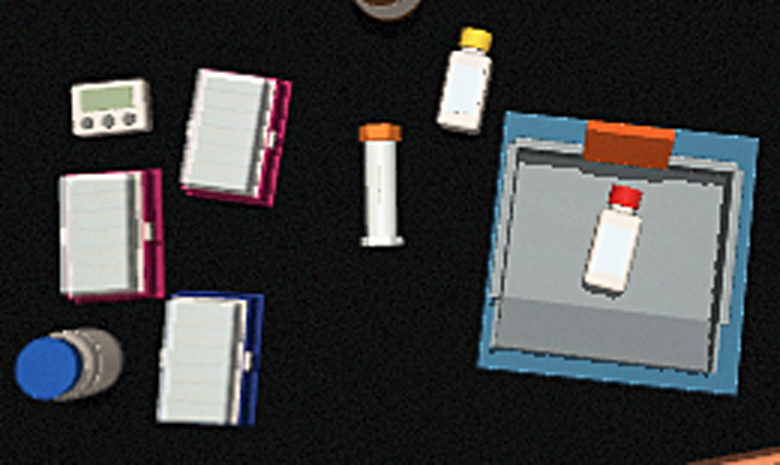

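The crop confirms the layout; tube_a is at about (0.559, 0.206) with its axis along x. I'm moving towards it now.

Call:
{"name": "apply_moves", "arguments": {"rows": "0.027 0.053 0 0 0 -10 0.085; 0.054 0.106 0 0 0 -20 0.085; 0.081 0.159 0 0 0 -20 0.085; 0.108 0.212 0 0 0 -20 0.085; 0.135 0.265 0 0 0 -20 0.085; 0.162 0.318 0 0 0 -20 0.085; 0.189 0.371 0 0 0 -20 0.085; 0.216 0.424 0 0 0 -20 0.085", "grip_force": 40}}

```text
time_s: 1.2
eef_pos: [0.399, -0.1195, 0.2315]
tcp_rot: [3.141, -0.042, 0.001]
ft_force: [0.9, -1.2, 0.2]
grip_width: 0.085
finger_force: 0.0
```

Run:
```python
from h import *
im=optics.get_image("top"); sc=optics.get_image("scene")
s=arm.observe(); print(s["time_s"],s["eef_pos"],s["tcp_rot"])
cv2.imwrite("pics/t1.png",im["color"]);
# plate top edge, mat, tray candidates
print("plate top corners @.1",onplane(im,[[295,195.3],[325.3,198.7]],.1).round(4))
print("tray wall outer@.055: BL,BR,FR,FL",onplane(im,[[100+511/3,155+140/3],[100+744/3,155+165/3],[100+712/3,155+373/3],[100+490/3,155+350/3]],.055).round(4))
c=blobs(mask(sc,[3,120,60],[20,255,255],(250,195,300,240)))
p=[x.reshape(-1,2).mean(0) for x in c];print(p)
pt=blobs(mask(im,[3,120,60],[20,255,255],(285,190,335,215)))[0].reshape(-1,2).mean(0)
for q in p: print(tri([im,sc],[pt,q]))
print("jar top@.11",onplane(im,[[118,277]],.11), "media@.15",onplane(im,[[224,140]],.15))
```

```text
1.3 [ 0.39984133 -0.11621471  0.23130323] [-3.13978197e+00  2.86942716e-02 -1.33184780e-03]
plate top corners @.1 [[ 0.6032  0.0118  0.1   ]
 [ 0.5919 -0.0697  0.1   ]]
tray wall outer@.055: BL,BR,FR,FL [[ 0.593   0.0798  0.055 ]
 [ 0.564  -0.1372  0.055 ]
 [ 0.3735 -0.0993  0.055 ]
 [ 0.3995  0.1034  0.055 ]]
[array([271.96666667, 224.41666667])]
[ 0.58398987 -0.02725043  0.08045779]
jar top@.11 [[0.39919726 0.47851333 0.11      ]] media@.15 [[0.74677223 0.19492491 0.15      ]]
```

View pics/t1.png

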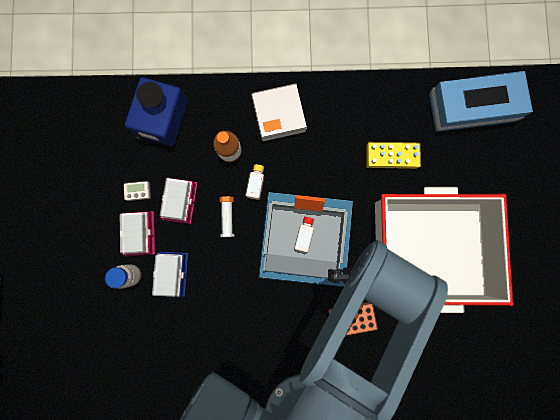

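Nothing new has come into view where the arm had been: only tube_a at (226,216), bottle_a at (256,183) and bottle_b are present. I'm going for the tube.

Call:
{"name": "apply_moves", "arguments": {"rows": "0.027 0.055 0 0 0 0 0.085; 0.054 0.110 0 0 0 0 0.085; 0.081 0.165 0 0 0 0 0.085; 0.108 0.220 0 0 0 0 0.085; 0.135 0.275 0 0 0 0 0.085; 0.161 0.327 -0.03 0 0 0 0.085; 0.161 0.327 -0.09 0 0 0 0.085; 0.161 0.327 -0.14 0 0 0 0.085"}}

```text
time_s: 2.3
eef_pos: [0.5591, 0.2055, 0.0888]
tcp_rot: [3.141, -0.04, -0.002]
ft_force: [0.2, 0.7, -0.1]
grip_width: 0.085
finger_force: 0.0
```

Run:
```python
from h import *
s=arm.observe(); print(s["time_s"],s["eef_pos"],s["tcp_rot"])
im=optics.get_image("top")
print("bottle_b body",onplane(im,[[304,238.3]],.047))
sc=optics.get_image("scene");s=arm.observe(); print(s["time_s"],s["eef_pos"],s["tcp_rot"],s["qvel"])
```

```text
2.3 [0.55910647 0.20553813 0.08876881] [ 3.14084327e+00 -3.95309114e-02 -1.89742731e-03]
bottle_b body [[ 0.48830155 -0.01190199  0.047     ]]
2.4 [0.55443998 0.20409467 0.08455039] [ 3.13881663 -0.04165216 -0.02008978] [-0.00302928 -0.08425171 -0.07246843  0.00475405  0.07361959  0.00452837]
```

Call:
{"name": "apply_moves", "arguments": {"rows": "0 0 0 0 0 0 0.085; 0 0 -0.04 0 0 0 0.085; 0 0 -0.07 0 0 0 0.085; 0 0 -0.086 0 0 0 0.085; 0 0 -0.086 0 0 0 0.085; 0 0 -0.086 0 0 0 0; 0 0 -0.086 0 0 0 0; 0 0 -0.086 0 0 0 0"}}

```text
time_s: 3.4
eef_pos: [0.56, 0.2059, 0.0062]
tcp_rot: [-3.141, 0.041, -0.002]
ft_force: [0.8, -0.0, -0.1]
grip_width: 0.0318
finger_force: 0.2
```

Call:
{"name": "apply_moves", "arguments": {"rows": "0 0 0 0 0 0 0; 0 0 0 0 0 0 0; 0 0 0 0 0 0 0; 0 0 0.03 0 0 0 0; 0 0 0.08 0 0 0 0; 0 0 0.13 0 0 0 0; 0 0 0.13 0 0 0 0; 0 0 0.13 0 0 0 0"}}

```text
time_s: 4.4
eef_pos: [0.559, 0.2056, 0.1349]
tcp_rot: [3.141, -0.041, -0.001]
ft_force: [0.1, -0.2, -0.8]
grip_width: 0.0273
finger_force: 39.4
```

Call:
{"name": "apply_moves", "arguments": {"rows": "-0.011 -0.045 0 0 0 -3 0; -0.022 -0.090 0 0 0 -6 0; -0.033 -0.135 0 0 0 -6 0; -0.042 -0.162 0 0 0 -6 0; -0.042 -0.162 -0.05 0 0 -6 0; -0.042 -0.162 -0.09 0 0 -6 0; -0.042 -0.162 -0.112 0 0 -6 0; -0.042 -0.162 -0.112 0 0 -6 0"}}

```text
time_s: 5.4
eef_pos: [0.5139, 0.0441, 0.0198]
tcp_rot: [-3.134, 0.206, 0.012]
ft_force: [0.2, 0.5, 0.0]
grip_width: 0.0274
finger_force: 39.4
```

Call:
{"name": "apply_moves", "arguments": {"rows": "0 0 0 0 0 0 0; 0 0 0 0 0 0 0.042; 0 0 0 0 0 0 0.042; 0 0 0 0 0 0 0.042; 0 0 0.05 0 0 0 0.042; 0 0 0.1 0 0 0 0.042; 0.04 0.04 0.12 0 0 0 0.085; 0.08 0.08 0.12 0 0 0 0.085"}}

```text
time_s: 6.4
eef_pos: [0.6004, 0.1243, 0.1472]
tcp_rot: [-3.134, 0.208, -0.01]
ft_force: [0.3, -0.9, 0.5]
grip_width: 0.0762
finger_force: 0.0
```

Run:
```python
from h import *
im=optics.get_image("top");s=arm.observe(); print(s["time_s"],s["eef_pos"],s["grip_width"])
cv2.imwrite("pics/t2.png",im["color"])
for c in blobs(mask(im,[18,120,100],[35,255,255],(200,150,300,230)),8)[:3]: print("yellow",rect(im,c,.02),c.reshape(-1,2).mean(0))
for c in blobs(mask(im,[0,0,120],[180,70,255],(235,150,275,205)))[:3]: print("body",rect(im,c,.04))
```

```text
6.45 [0.60332976 0.12888063 0.14547449] 0.08292443841800415
body [699.8 143.3  93.   72.   -0.8]
body [666.7  83.8 157.   31.6  -1.2]
```

View pics/t2.png

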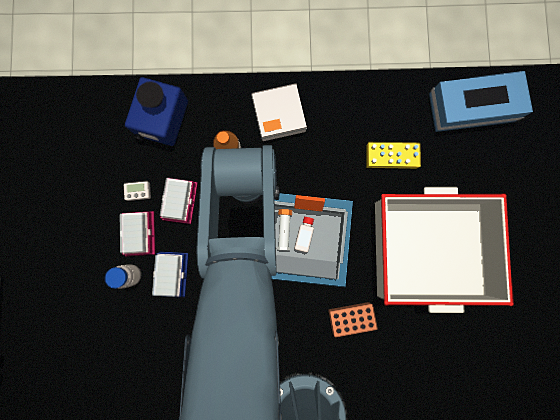

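The tube is in the tray at (284,230), and the arm now hides bottle_a. I'm checking with the scene camera whether the bottle has moved.

Run:
```python
from h import *
sc=optics.get_image("scene"); a=cv2.imread("pics/scene0.png")
for im in ({"color":a},sc):
    print([ (c.reshape(-1,2).mean(0).round(1),cv2.contourArea(c)) for c in blobs(mask(im,[18,120,100],[35,255,255],(290,180,360,245)),5)])
```

```text
[(array([334.5, 224.4]), 80.0)]
[(array([334.5, 224.4]), 80.0)]
```

Call:
{"name": "apply_moves", "arguments": {"rows": "0.03 0 0 0 0 -4.5 0.085; 0.051 0 0 0 0 -4.5 0.085; 0.051 0 -0.04 0 0 -4.5 0.085; 0.051 0 -0.08 0 0 -4.5 0.085; 0.051 0 -0.12 0 0 -4.5 0.085; 0.051 0 -0.1365 0 0 -4.5 0.085; 0.051 0 -0.1365 0 0 -4.5 0.085; 0.051 0 -0.1365 0 0 -4.5 0"}}

```text
time_s: 7.5
eef_pos: [0.6499, 0.1236, 0.0088]
tcp_rot: [-3.124, 0.329, -0.005]
ft_force: [0.1, -0.1, 0.2]
grip_width: 0.0692
finger_force: 0.0
```

Call:
{"name": "apply_moves", "arguments": {"rows": "0 0 0 0 0 0 0; 0 0 0 0 0 0 0; 0 0 0 0 0 0 0; 0 0 0 0 0 0 0; 0 0 0.04 0 0 0 0; 0 0 0.09 0 0 0 0; 0 0 0.15 0 0 0 0; 0 0 0.15 0 0 0 0"}}

```text
time_s: 8.5
eef_pos: [0.6525, 0.1239, 0.164]
tcp_rot: [-3.123, 0.328, -0.019]
ft_force: [-0.5, -0.7, -0.1]
grip_width: 0.0394
finger_force: 41.3
```

Call:
{"name": "apply_moves", "arguments": {"rows": "-0.032 -0.04 0 0 0 2 0; -0.064 -0.08 0 0 0 4.3 0; -0.096 -0.12 0 0 0 4.3 0; -0.128 -0.16 0 0 0 4.3 0; -0.160 -0.2 0 0 0 4.3 0; -0.160 -0.2 -0.05 0 0 4.3 0; -0.160 -0.2 -0.1 0 0 4.3 0; -0.160 -0.2 -0.126 0 0 4.3 0"}}

```text
time_s: 9.5
eef_pos: [0.4858, -0.0755, 0.0276]
tcp_rot: [-3.133, 0.212, 0.007]
ft_force: [-0.7, 0.6, -0.9]
grip_width: 0.0394
finger_force: 41.3
```

Call:
{"name": "apply_moves", "arguments": {"rows": "0 0 0 0 0 0 0; 0 0 0 0 0 0 0; 0 0 0 0 0 0 0.047; 0 0 0 0 0 0 0.047; 0 0 0.04 0 0 0 0.047; 0 0 0.09 0 0 0 0.047; 0 0 0.15 0 0 0 0.06; -0.05 0.05 0.2 0 0 0 0.085"}}

```text
time_s: 10.5
eef_pos: [0.4549, -0.0419, 0.2214]
tcp_rot: [3.132, -0.215, 0.011]
ft_force: [-0.7, 0.3, 0.4]
grip_width: 0.0757
finger_force: 0.0
```

Call:
{"name": "apply_moves", "arguments": {"rows": "0 -0.04 0.02 0 0 10 0.085; 0 -0.08 0.04 0 0 20 0.085; 0 -0.12 0.05 0 0 30 0.085; 0 -0.16 0.05 0 0 40 0.085; 0 -0.20 0.05 0 0 50 0.085; 0 -0.24 0.05 0 0 60 0.085; 0 -0.28 0.05 0 0 70 0.085; 0 -0.32 0.05 0 0 80 0.085"}}

```text
time_s: 11.5
eef_pos: [0.4523, -0.3615, 0.2676]
tcp_rot: [2.531, 1.86, 0.0]
ft_force: [0.6, -0.1, -0.2]
grip_width: 0.085
finger_force: 0.0
```

Run:
```python
from h import *
im=optics.get_image("top");sc=optics.get_image("scene");s=arm.observe(); print(s["time_s"],s["eef_pos"],s["tcp_rot"],s["qpos"])
a=cv2.resize(im["color"][180:300,245:365],None,fx=5,fy=5,interpolation=cv2.INTER_CUBIC)
cv2.imwrite("pics/t3.png",a)
pt=blobs(mask(im,[3,120,60],[20,255,255],(285,190,345,215)))
for c in pt[:2]: print(rect(im,c,.09),c.reshape(-1,2).mean(0),cv2.boxPoints(cv2.minAreaRect(c)).round(1).tolist())
c=blobs(mask(sc,[3,120,60],[20,255,255],(245,190,305,245)))
for k in c[:2]: print(k.reshape(-1,2).mean(0),cv2.boxPoints(cv2.minAreaRect(k)).round(1).tolist())
```

```text
11.6 [ 0.45170601 -0.36376341  0.26723206] [ 2.53506656e+00  1.85249042e+00 -1.33027852e-03] [-8.81975051e-01  1.62461395e-01  1.55485381e+00 -9.60515706e-04
  1.42252738e+00 -5.73166496e-01]
[583.  -26.5  79.8  37.3  81.8] [309.0375 202.7125] [[293.79998779296875, 207.89999389648438], [295.3999938964844, 194.3000030517578], [324.5, 197.8000030517578], [322.8999938964844, 211.3000030517578]]
[560.7  31.7  16.3  13.6  88.5] [287.85714286 211.71428571] [[285.0, 209.0], [291.0, 209.0], [291.0, 214.0], [285.0, 214.0]]
[271.93442623 224.37704918] [[256.29998779296875, 231.8000030517578], [283.70001220703125, 211.1999969482422], [287.8999938964844, 216.8000030517578], [260.5, 237.39999389648438]]
```

View pics/t3.png

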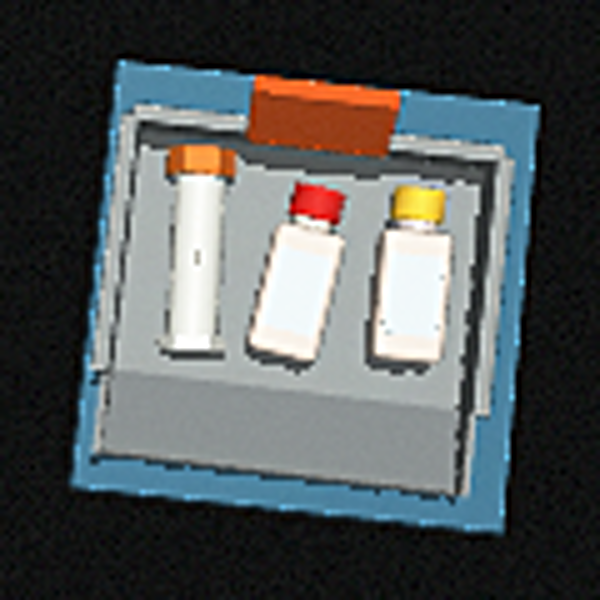

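All three pieces lie in the tray: the tube at crop (195,250), bottle_b at (298,270) and bottle_a at (410,275). The top of the grip plate is at crop (327,94).

```bash
cat >> h.py <<'E'
def tool(yaw,tilt=0):
    """tool pinching the plate of a tray at yaw (deg), tipped lip-down by tilt (deg)"""
    z=Rot.from_euler('z',yaw,degrees=True)
    return z*Rot.from_euler('y',25.2-tilt,degrees=True)*Rot.from_euler('z',90,degrees=True)*Rot.from_rotvec([np.pi,0,0])
def tcp_of(grip,yaw,tilt=0,back=.0205):
    r=tool(yaw,tilt); return np.array(grip)+r.apply([0,0,back]),r
def delta(P,r,cur=None):
    s=cur or (arm.observe()["eef_pos"],arm.observe()["tcp_rot"])
    d=r*Rot.from_rotvec(s[1]).inv()
    return np.r_[(P-np.array(s[0])).round(4),d.as_rotvec(degrees=True).round(2)]
E
python3 - <<'E'
from h import *
im=optics.get_image("top");s=arm.observe();print(s["eef_pos"])
yaw=-8
top=onplane(im,[[310.35,198.8]],.0985)[0]
g=top-np.r_[Rot.from_euler('z',yaw,degrees=True).apply([.0063,0,0])[:2],0];g[2]=.086
print("grip",g, "tray origin",g-Rot.from_euler('z',yaw,degrees=True).apply([.1085,0,.083]))
P,r=tcp_of(g,yaw)
pre=P-r.apply([0,0,.1]); print("pre",pre,delta(pre,r)); print("P",P,P-pre, r.as_rotvec())
E
```

```text
[ 0.4518767  -0.36174138  0.26704132]
grip [ 0.58655425 -0.02860526  0.086     ] tray origin [ 0.47911017 -0.01350497  0.003     ]
pre [ 0.62007429 -0.03331619  0.15793375] [ 0.1682  0.3284 -0.1091  5.66   24.6     9.71  ]
P [ 0.57791072 -0.02739049  0.06745105] [-0.04216356  0.0059257  -0.09048271] [-2.09890202 -1.82454769  0.40783473]
```

Call:
{"name": "apply_moves", "arguments": {"rows": "0.028 0.05 0 1.4 6.2 2.4 0.085; 0.056 0.1 0 2.8 12.4 4.8 0.085; 0.084 0.15 0 4.2 18.4 7.2 0.085; 0.112 0.2 -0.02 5.7 24.6 9.7 0.085; 0.14 0.25 -0.05 5.7 24.6 9.7 0.085; 0.168 0.3 -0.08 5.7 24.6 9.7 0.085; 0.168 0.328 -0.109 5.7 24.6 9.7 0.085; 0.168 0.328 -0.109 5.7 24.6 9.7 0.085", "grip_force": 110}}

```text
time_s: 12.65
eef_pos: [0.6182, -0.0279, 0.1551]
tcp_rot: [-2.088, -1.827, 0.412]
ft_force: [-0.5, -0.6, 0.2]
grip_width: 0.085
finger_force: 0.0
```

Run:
```python
from h import *
P,r=tcp_of([.5866,-.0286,.086],-8)
print(delta(P,r),arm.observe()["qpos"])
optics.get_image("top"); print(delta(P,r),arm.observe()["time_s"])
```

```text
[-0.0403  0.0005 -0.0876 -0.19   -0.35   -0.33  ] [-0.2186142   0.66813939  1.16217234 -0.0349417   1.7563127  -0.08399469]
[-0.0413  0.0026 -0.0896 -0.11   -0.17   -0.25  ] 12.7
```

Call:
{"name": "apply_moves", "arguments": {"rows": "-0.014 0.0015 -0.03 0 0 0 0.085; -0.028 0.003 -0.06 0 0 0 0.085; -0.0425 0.0045 -0.0895 0 0 0 0.085; -0.0425 0.0045 -0.0895 0 0 0 0.085; -0.0425 0.0045 -0.0895 0 0 0 0.0; -0.0425 0.0045 -0.0895 0 0 0 0.0; -0.0425 0.0045 -0.0895 0 0 0 0.0; -0.0425 0.0045 -0.0895 0 0 0 0.0"}}

```text
time_s: 13.7
eef_pos: [0.5784, -0.0278, 0.0688]
tcp_rot: [-2.097, -1.827, 0.405]
ft_force: [0.4, -0.1, -3.0]
grip_width: 0.0117
finger_force: 4.6
```

Call:
{"name": "apply_moves", "arguments": {"rows": "0 0 0 0 0 0 0; 0 0 0 0 0 0 0; 0 0 0 0 0 0 0; 0 0 0 0 0 0 0; 0 0 0 0 0 0 0; 0 0 0 0 0 0 0; 0 0 0.01 0 0 0 0; 0 0 0.02 0 0 0 0"}}

```text
time_s: 14.7
eef_pos: [0.5774, -0.0276, 0.0886]
tcp_rot: [-2.095, -1.826, 0.407]
ft_force: [0.6, 0.4, -3.6]
grip_width: 0.0105
finger_force: 107.4
```

Run:
```python
from h import *
sc=optics.get_image("scene");s=arm.observe();print(s["time_s"],s["eef_pos"],s["ft_force"],s["wrist_torque"],s["finger_force"],s["grip_width"])
cv2.imwrite("pics/s4.png",cv2.resize(sc["color"][100:330,120:430],None,fx=2.5,fy=2.5))
```

```text
14.75 [ 0.57841557 -0.02782184  0.09033102] [ 0.51847486  0.35291733 -1.99961246] [-0.09539872 -0.74564497  0.0032663 ] 107.43366837501526 0.010692447534797388
```

View pics/s4.png

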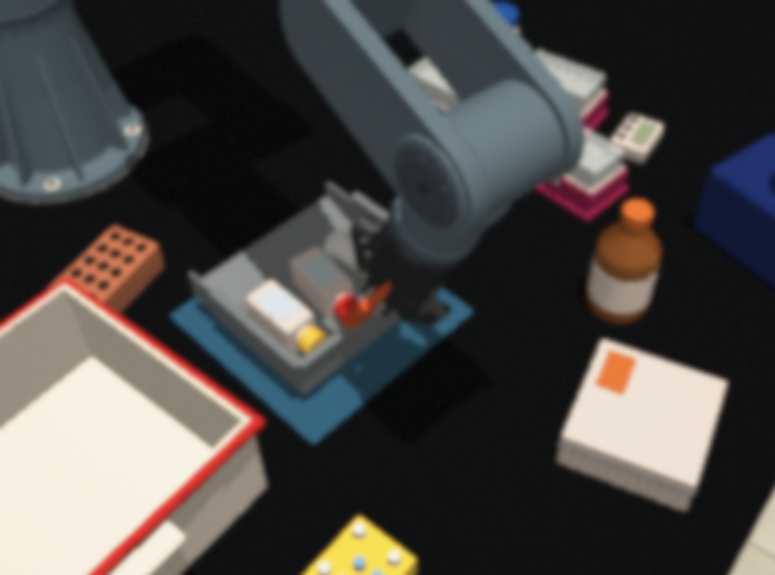

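The tray is lifted about 20 mm and level, with all the pieces inside. I'm working out the carry and tip waypoints.

Run:
```python
from h import *
P0,r0=tcp_of([.5866,-.0286,.106],-8); 
cur=(P0,r0.as_rotvec()); az=-39.75; u=np.array([np.cos(np.radians(az)),np.sin(np.radians(az))])
def w(r,z,t,c): 
    P,R=tcp_of([*(r*u),z],az,t); print(t,delta(P,R,c)); return (P,R.as_rotvec())
c1=w(.66,.256,0,cur)
print("from tip start")
for r,z,t in [(.66,.28,20),(.66,.325,40),(.645,.345,55),(.61,.355,70),(.58,.355,82),(.57,.355,92)]: w(r,z,t,c1)
s=arm.observe();print(s["eef_pos"],P0)
```

```text
0 [ -0.0772  -0.3891   0.15     0.       0.     -31.75  ]
from tip start
20 [ 5.300e-03 -4.400e-03  2.210e-02 -1.279e+01 -1.538e+01 -0.000e+00]
40 [ 1.070e-02 -8.900e-03  6.770e-02 -2.558e+01 -3.075e+01 -0.000e+00]
55 [ 3.000e-03 -2.500e-03  8.980e-02 -3.517e+01 -4.229e+01  0.000e+00]
70 [-2.060e-02  1.720e-02  1.030e-01 -4.476e+01 -5.382e+01  0.000e+00]
82 [-4.160e-02  3.460e-02  1.063e-01 -5.243e+01 -6.305e+01  0.000e+00]
92 [-4.800e-02  3.990e-02  1.095e-01 -5.883e+01 -7.073e+01  0.000e+00]
[ 0.57841557 -0.02782184  0.09033102] [ 0.57795647 -0.02738523  0.08745105]
```

Call:
{"name": "apply_moves", "arguments": {"rows": "0 0 0.015 0 0 0 0; 0 0 0.045 0 0 0 0; 0 0 0.08 0 0 0 0; 0 0 0.115 0 0 0 0; -0.003 -0.015 0.14 0 0 -1 0; -0.009 -0.045 0.15 0 0 -3.5 0; -0.017 -0.085 0.15 0 0 -7 0; -0.025 -0.128 0.15 0 0 -10.5 0"}}

```text
time_s: 15.75
eef_pos: [0.5526, -0.1565, 0.2395]
tcp_rot: [-2.24, -1.616, 0.358]
ft_force: [0.6, 0.3, -3.7]
grip_width: 0.0107
finger_force: 107.7
```

Call:
{"name": "apply_moves", "arguments": {"rows": "-0.008 -0.044 0 0 0 -3.5 0; -0.016 -0.088 0 0 0 -7 0; -0.024 -0.132 0 0 0 -10.5 0; -0.033 -0.176 0 0 0 -14 0; -0.042 -0.215 0 0 0 -17.5 0; -0.048 -0.245 0 0 0 -20 0; -0.052 -0.261 0 0 0 -21.2 0; -0.052 -0.261 0 0 0 -21.2 0"}}

```text
time_s: 16.75
eef_pos: [0.5004, -0.4173, 0.2384]
tcp_rot: [-2.471, -1.162, 0.257]
ft_force: [0.4, 0.5, -3.2]
grip_width: 0.0106
finger_force: 107.7
```

Run:
```python
from h import *
sc=optics.get_image("scene");s=arm.observe();print(s["time_s"],s["eef_pos"],s["qpos"],s["wrist_torque"],s["grip_width"])
az=-39.75;u=np.array([np.cos(np.radians(az)),np.sin(np.radians(az))])
P,R=tcp_of([*(.66*u),.256],az,0);print(delta(P,R))
cv2.imwrite("pics/s5.png",sc["color"][50:420,0:420])
```

```text
16.8 [ 0.50095091 -0.41615823  0.23846952] [-0.84388122  0.67290984  0.98348418 -0.06695232  1.92092377 -0.16326085] [-0.42583711 -0.6059486  -0.0428998 ] 0.011140270492619021
[-0.0002 -0.0003 -0.001  -0.15    0.06   -0.2   ]
```

View pics/s5.png

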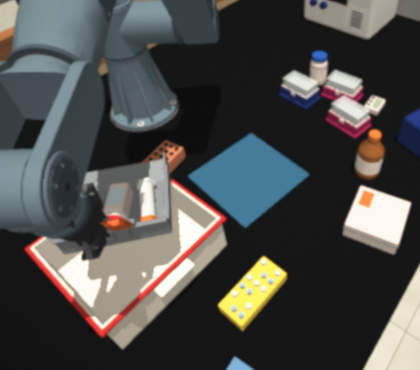

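The tray is over the tub with its contents aboard and the mat is bare. Now I'm tipping it.

Call:
{"name": "apply_moves", "arguments": {"rows": "0.002 -0.002 0.008 -5.1 -6.2 0 0; 0.004 -0.004 0.017 -10.2 -12.3 0 0; 0.006 -0.005 0.03 -15.3 -18.5 0 0; 0.008 -0.007 0.05 -20.5 -24.6 0 0; 0.010 -0.009 0.068 -25.6 -30.8 0 0; 0.008 -0.006 0.08 -30.7 -36.9 0 0; 0.003 -0.0025 0.09 -35.2 -42.3 0 0; 0.003 -0.0025 0.09 -35.2 -42.3 0 0"}}

```text
time_s: 17.8
eef_pos: [0.503, -0.4152, 0.3274]
tcp_rot: [2.403, 1.136, 0.3]
ft_force: [-0.3, -0.0, -3.6]
grip_width: 0.0109
finger_force: 108.4
```

Call:
{"name": "apply_moves", "arguments": {"rows": "-0.008 0.007 0.005 -3.2 -3.85 0 0; -0.015 0.013 0.009 -6.4 -7.7 0 0; -0.023 0.02 0.013 -9.6 -11.5 0 0; -0.031 0.026 0.015 -12.8 -15.4 0 0; -0.04 0.033 0.0155 -16 -19.2 0 0; -0.045 0.037 0.0165 -17.3 -20.8 0 0; -0.048 0.04 0.018 -20.5 -24.6 0 0; -0.051 0.0425 0.02 -23.7 -28.5 0 0"}}

```text
time_s: 18.8
eef_pos: [0.4552, -0.3755, 0.3491]
tcp_rot: [1.83, 0.869, 0.567]
ft_force: [2.0, 1.0, -2.2]
grip_width: 0.0106
finger_force: 108.8
```

Run:
```python
from h import *
sc=optics.get_image("scene");s=arm.observe();print(s["time_s"],s["eef_pos"],s["qpos"],s["ft_force"],s["wrist_torque"],s["grip_width"])
az=-39.75;u=np.array([np.cos(np.radians(az)),np.sin(np.radians(az))])
P,R=tcp_of([*(.57*u),.355],az,92);print(delta(P,R))
cv2.imwrite("pics/s6.png",sc["color"][50:420,0:420])
```

```text
18.85 [ 0.45466351 -0.37483277  0.34740347] [-1.10102806 -0.46131879  2.32815588  1.2223243   0.40438949 -1.36962108] [ 0.83778907 -0.10140889 -4.78682896] [0.79384754 0.88298421 0.11088496] 0.010798549953272561
[-0.0019 -0.0017 -0.0005 -0.02   -0.21   -0.48  ]
```

View pics/s6.png

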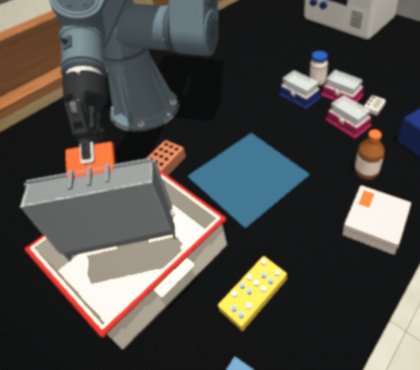

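Call:
{"name": "apply_moves", "arguments": {"rows": "0 0 0 0 0 0 0; 0 0 0 0 0 0 0; 0.006 -0.0055 -0.0035 6.4 7.7 0 0; 0.013 -0.011 -0.005 9.6 11.5 0 0; 0.024 -0.02 -0.006 12.8 15.4 0 0; 0.036 -0.03 -0.0105 17.3 20.8 0 0; 0.046 -0.038 -0.016 20.5 24.6 0 0; 0.051 -0.0425 -0.02 23.7 28.5 0 0"}}

```text
time_s: 19.85
eef_pos: [0.505, -0.4203, 0.3288]
tcp_rot: [2.412, 1.135, 0.292]
ft_force: [0.1, 0.7, -2.9]
grip_width: 0.0107
finger_force: 108.6
```

Call:
{"name": "apply_moves", "arguments": {"rows": "0.005 -0.004 -0.01 4.5 5.4 0 0; 0.007 -0.0065 -0.022 9.6 11.5 0 0; 0.005 -0.0045 -0.04 14.7 17.7 0 0; 0.003 -0.003 -0.06 19.9 23.8 0 0; 0.001 -0.001 -0.073 25 30 0 0; -0.001 0.001 -0.082 30.1 36.1 0 0; -0.003 0.0025 -0.09 35.2 42.3 0 0; -0.003 0.0025 -0.09 35.2 42.3 0 0"}}

```text
time_s: 20.85
eef_pos: [0.5018, -0.4175, 0.233]
tcp_rot: [-2.46, -1.155, 0.266]
ft_force: [-0.4, 0.7, -3.2]
grip_width: 0.011
finger_force: 108.4
```

Call:
{"name": "apply_moves", "arguments": {"rows": "0.003 0.02 0 0 0 0 0; 0.011 0.06 0 0 0 3.5 0; 0.019 0.104 0 0 0 7 0; 0.028 0.148 0 0 0 10.5 0; 0.037 0.192 0 0 0 14 0; 0.046 0.236 0 0 0 18 0; 0.056 0.280 0 0 0 22 0; 0.064 0.32 0 0 0 26 0"}}

```text
time_s: 21.85
eef_pos: [0.5667, -0.0957, 0.2406]
tcp_rot: [-2.175, -1.714, 0.384]
ft_force: [0.3, -0.3, -3.1]
grip_width: 0.0108
finger_force: 108.7
```

Run:
```python
from h import *
im=optics.get_image("top");sc=optics.get_image("scene");s=arm.observe();print(s["time_s"],s["eef_pos"],s["qpos"],s["ft_force"],s["wrist_torque"],s["grip_width"])
c=np.hstack([im["color"][150:350,200:530],cv2.resize(sc["color"],None,fx=.75,fy=.75)[100:300,0:330]]) 
cv2.imwrite("pics/s7.png",c)
P,R=tcp_of([.489-.01+.1085*np.cos(np.radians(7.5))+.010,-.0197-.1085*np.sin(np.radians(7.5)),.086],-7.5);print(P,delta(P,R))
for k in blobs(mask(im,[90,60,60],[110,255,255],(250,185,360,295)))[:2]:print(rect(im,k,.003))
```

```text
21.95 [ 0.56708827 -0.0924155   0.24058932] [-0.34254374  0.4940735   1.24471006 -0.04679112  1.84213165 -0.11377406] [-0.46311228 -0.08255416 -2.10937089] [-0.21952171 -0.51951856  0.02146406] 0.010531926755621361
[ 0.58791797 -0.0327228   0.06745105] [ 0.0208  0.0597 -0.1731 -0.16   -0.08    5.78  ]
[500.1  58.2 249.9  96.9  -6.6]
```

View pics/s7.png

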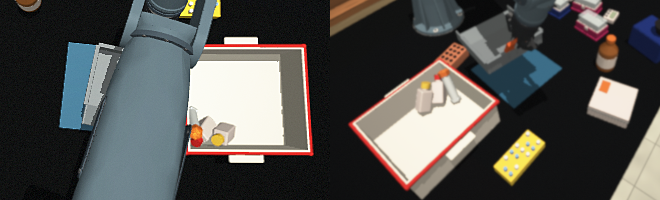

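The tub now holds all three pieces, at about (215,132) in the left half of the picture. The tray is empty and I'm setting it back on the mat.

Call:
{"name": "apply_moves", "arguments": {"rows": "0.008 0.02 0 0 0 2 0; 0.016 0.045 0 0 0 4.5 0; 0.023 0.0637 -0.01 0 0 6.2 0; 0.023 0.0637 -0.05 0 0 6.2 0; 0.023 0.0637 -0.09 0 0 6.2 0; 0.023 0.0637 -0.125 0 0 6.2 0; 0.023 0.0637 -0.15 0 0 6.2 0; 0.023 0.0637 -0.155 0 0 6.2 0"}}

```text
time_s: 22.95
eef_pos: [0.5873, -0.0328, 0.0808]
tcp_rot: [-2.08, -1.828, 0.417]
ft_force: [0.1, 0.0, -2.3]
grip_width: 0.0104
finger_force: 108.7
```

Call:
{"name": "apply_moves", "arguments": {"rows": "0 0 -0.004 0 0 0 0; 0 0 -0.008 0 0 0 0; 0 0 -0.011 0 0 0 0; 0 0 -0.013 0 0 0 0; 0 0 -0.0145 0 0 0 0; 0 0 -0.0155 0 0 0 0; 0 0 -0.0155 0 0 0 0; 0 0 -0.0155 0 0 0 0"}}

```text
time_s: 23.95
eef_pos: [0.5888, -0.0328, 0.0683]
tcp_rot: [-2.082, -1.831, 0.413]
ft_force: [-0.1, 2.0, 4.7]
grip_width: 0.0104
finger_force: 109.6
```

Call:
{"name": "apply_moves", "arguments": {"rows": "0 0 0 0 0 0 0.02; 0 0 0 0 0 0 0.05; 0 0 0 0 0 0 0.06; 0 0 0 0 0 0 0.06; 0 0 0 0 0 0 0.06; 0.013 -0.002 0.027 0 0 0 0.06; 0.034 -0.005 0.072 0 0 0 0.06; 0.055 -0.008 0.118 0 0 0 0.085", "grip_force": 40}}

```text
time_s: 24.95
eef_pos: [0.6438, -0.041, 0.1867]
tcp_rot: [-2.082, -1.83, 0.414]
ft_force: [0.5, -0.2, -1.0]
grip_width: 0.076
finger_force: 0.0
```

Call:
{"name": "apply_moves", "arguments": {"rows": "0 -0.04 0.04 -1.4 -6.2 -9 0.085; 0 -0.08 0.07 -2.8 -12.4 -9 0.085; -0.02 -0.13 0.08 -4.2 -18.6 -9 0.085; -0.04 -0.18 0.08 -5.7 -24.8 -9 0.085; -0.06 -0.23 0.08 -5.7 -24.8 -9 0.085; -0.08 -0.28 0.08 -5.7 -24.8 -9 0.085; -0.1 -0.32 0.08 -5.7 -24.8 -9 0.085; -0.1 -0.32 0.08 -5.7 -24.8 -9 0.085"}}

```text
time_s: 25.95
eef_pos: [0.5417, -0.3641, 0.2655]
tcp_rot: [-2.521, -1.871, 0.011]
ft_force: [0.4, 0.3, -0.7]
grip_width: 0.0848
finger_force: 0.0
```

Run:
```python
from h import *
im=optics.get_image("top");s=arm.observe();print(s["time_s"],s["eef_pos"],s["tcp_rot"],s["qpos"])
a=cv2.resize(im["color"][150:310,100:360],None,fx=3,fy=3,interpolation=cv2.INTER_CUBIC); cv2.imwrite("pics/t8.png",a)
for c in blobs(mask(im,[3,120,60],[20,255,255],(285,190,345,215)))[:2]: print("plate",rect(im,c,.09))
for c in blobs(mask(im,[90,60,60],[110,255,255],(250,185,360,295)))[:1]: print("mat",rect(im,c,.003))
h=cv2.cvtColor(im["color"],cv2.COLOR_BGR2HSV)
W=([0,0,120],[180,70,255])
for n,roi in dict(blue=(150,245,190,305),m1=(112,205,162,262),m2=(155,170,200,228)).items():
    for c in blobs(mask(im,*W,roi),100)[:1]: print(n,rect(im,c,.072))
for n,lo,hi,roi in [("mag",[150,80,50],[178,255,255],(110,170,200,262)),("blu",[105,80,40],[130,255,255],(150,248,192,305))]:
    m=mask(im,lo,hi,roi)
    n_,lab,st,_=cv2.connectedComponentsWithStats(m)
    for i in range(1,n_):
        if st[i,4]>30:
            print(n,st[i]); 
    ys,xs=np.nonzero(m)
# right (-y) edge of foot at z~.0 : per row rightmost pixel
for n,lo,hi,roi in [("m1",[150,80,50],[178,255,255],(110,215,162,250)),("m2",[150,80,50],[178,255,255],(170,182,200,220)),("blue",[105,80,40],[130,255,255],(165,255,192,295))]:
    m=mask(im,lo,hi,roi); pts=[(np.nonzero(m[y])[0].max()+.5,y) for y in range(roi[1],roi[3]) if m[y].any()]
    w=onplane(im,pts,.006); p=np.polyfit(w[:,0],w[:,1],1); print(n,"-y edge: yaw",np.degrees(np.arctan(p[0])).round(2),"y at x=.40,.516,.607",np.polyval(p,[.40,.516,.607]).round(4))
```

```text
26.0 [ 0.54268568 -0.36223089  0.26555245] [-2.51908923 -1.87322919  0.00938928] [-0.76736232  0.32933999  1.35572048 -0.00555306  1.45982261 -0.47474456]
plate [591.4 -31.6  80.6  37.9  82.2]
mat [488.9 -19.7 251.3 251.1  -7.5]
blue [399.1 360.1 111.7  81.1  -2.3]
m1 [515.9 450.3 109.4  81.1   1.2]
m2 [605.6 338.3 110.3  81.2  -9.1]
mag [160 180  38  44 303]
mag [122 211  33  46 358]
blu [156 251  32  46 279]
m1 -y edge: yaw -2.63 y at x=.40,.516,.607 [0.4227 0.4173 0.4131]
m2 -y edge: yaw -9.15 y at x=.40,.516,.607 [0.3367 0.318  0.3034]
blue -y edge: yaw -4.17 y at x=.40,.516,.607 [0.3259 0.3175 0.3108]
```

View pics/t8.png

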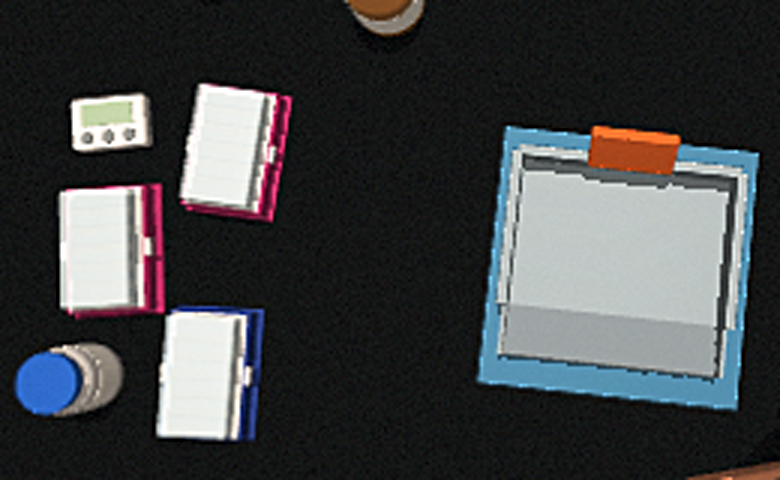

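The tray sits squarely on the mat. Next I'm refining the box poses with subpixel edge fits.

```bash
cat > bx.py <<'E'
from h import *
def frames(k=4):
    I=[optics.get_image("top") for _ in range(k)]; im=I[0]; im["f"]=np.mean([i["color"].astype(float) for i in I],0); return im
def edge(im,ch,x0,x1,rows,z,first=True,th=None):
    pts=[]
    for y in rows:
        p=ch[y,x0:x1]; t=th or (p.min()+p.max())/2; up=np.nonzero((p[1:]>t)!=(p[:-1]>t))[0]
        if len(up)==0: continue
        i=up[0] if first else up[-1]; pts.append((x0+i+(t-p[i])/(p[i+1]-p[i]),y))
    w=onplane(im,pts,z)[:,:2]; 
    for _ in range(3):
        p=np.polyfit(w[:,0],w[:,1],1); e=abs(np.polyval(p,w[:,0])-w[:,1]); w=w[e<max(.0015,2*np.median(e))]
    return p
def edgev(im,ch,cols,y0,y1,z,first=True,th=None):
    pts=[]
    for x in cols:
        p=ch[y0:y1,x]; t=th or (p.min()+p.max())/2; up=np.nonzero((p[1:]>t)!=(p[:-1]>t))[0]
        if len(up)==0: continue
        i=up[0] if first else up[-1]; pts.append((x,y0+i+(t-p[i])/(p[i+1]-p[i])))
    w=onplane(im,pts,z)[:,:2]; return np.median(w,0)
E
python3 - <<'E'
from bx import *
im=frames(); g=im["f"].max(2)
print("right edges use max channel")
for n,(x0,xm,x1),rows,cols,(ya,yb) in [("blue",(145,165,200),range(258,292),range(164,176),(240,310)),("m1",(108,130,160),range(216,249),range(124,136),(200,268)),("m2",(150,168,210),range(184,212),range(170,184),(168,236))]:
    L=edge(im,g,x0,xm,rows,.072); R=edge(im,g,xm,x1+8,rows,.006,False,th=50)
    T=edgev(im,g,cols,ya,(ya+yb)//2,.072,True); B=edgev(im,g,cols,(ya+yb)//2,yb,.0,False,th=50)
    xm_={"blue":.40,"m1":.516,"m2":.607}[n]
    print(n,"yawL",np.degrees(np.arctan(L[0])).round(2),"yawR",np.degrees(np.arctan(R[0])).round(2),"yL-31",(np.polyval(L,xm_)-.031/np.cos(np.arctan(L[0]))).round(4),"yR+42",(np.polyval(R,xm_)+.042/np.cos(np.arctan(R[0]))).round(4),"top",T.round(4),"bot",B.round(4))
print(arm.observe()["time_s"])
E
```

```text
right edges use max channel
blue yawL -4.33 yawR -4.29 yL-31 0.3682 yR+42 0.3677 top [0.4607 0.3565] bot [0.3343 0.3751]
m1 yawL 1.56 yawR 1.74 yL-31 0.4612 yR+42 0.46 top [0.5712 0.4662] bot [0.4296 0.4904]
m2 yawL -11.43 yawR -8.97 yL-31 0.347 yR+42 0.3453 top [0.6624 0.3383] bot [0.5475 0.3564]
26.2
```

```bash
cat >> h.py <<'E'
def down(yaw): return Rot.from_euler('z',yaw,degrees=True)*Rot.from_rotvec([np.pi,0,0])
E
python3 - <<'E'
from h import *
s=arm.observe();print(s["eef_pos"],s["tcp_rot"],delta(np.array([.608,.346,.15]),down(-9.5)), delta(np.array([.608,.346,.15]),down(72)))
E
```

```text
[ 0.54422827 -0.35972802  0.26571458] [-2.51507339 -1.87907287  0.00922803] [ 6.380e-02  7.057e-01 -1.157e-01 -1.600e-01 -3.600e-01 -8.303e+01] [ 0.0638  0.7057 -0.1157  0.1    -0.34   -1.53  ]
```

Call:
{"name": "apply_moves", "arguments": {"rows": "0.005 0.055 0 0 0 -10 0.085; 0.01 0.11 0 0 0 -20 0.085; 0.015 0.165 0 0 0 -30 0.085; 0.02 0.22 0 0 0 -40 0.085; 0.025 0.275 0 0 0 -50 0.085; 0.03 0.33 0 -0.2 -0.4 -60 0.085; 0.035 0.385 0 -0.2 -0.4 -70 0.085; 0.04 0.44 0 -0.2 -0.4 -80 0.085"}}

```text
time_s: 27.2
eef_pos: [0.5833, 0.0823, 0.266]
tcp_rot: [3.135, -0.186, 0.001]
ft_force: [1.4, 0.5, -0.2]
grip_width: 0.085
finger_force: 0.0
```

Call:
{"name": "apply_moves", "arguments": {"rows": "0.005 0.05 0 0 0 -3 0.085; 0.01 0.1 0 0 0 -3 0.085; 0.015 0.15 0 0 0 -3 0.085; 0.02 0.2 0 0 0 -3 0.085; 0.024 0.25 -0.03 0 0 -3 0.085; 0.024 0.266 -0.08 0 0 -3 0.085; 0.024 0.266 -0.12 0 0 -3 0.085; 0.024 0.266 -0.12 0 0 -3 0.085"}}

```text
time_s: 28.2
eef_pos: [0.6039, 0.3455, 0.1411]
tcp_rot: [3.126, -0.258, -0.013]
ft_force: [-0.0, -0.9, 1.0]
grip_width: 0.085
finger_force: 0.0
```

Run:
```python
from h import *
optics.get_image("top")
print(arm.observe()["time_s"],arm.observe()["eef_pos"],arm.observe()["qpos"],delta(np.array([.608,.346,.036]),down(-9.5)))
```

```text
28.25 [0.60606033 0.34577289 0.14452528] [ 3.49197811e-01  5.26854125e-01  1.33330656e+00 -8.34524998e-04
  1.28538332e+00  2.08550463e+00] [ 0.0019  0.0002 -0.1085  0.12   -0.2    -0.03  ]
```

Call:
{"name": "apply_moves", "arguments": {"rows": "0.001 0 -0.04 0 0 0 0.085; 0.001 0 -0.08 0 0 0 0.085; 0.001 0 -0.1 0 0 0 0.085; 0.001 0 -0.107 0 0 0 0.085; 0.001 0 -0.107 0 0 0 0.085; 0.001 0 -0.107 0 0 0 0; 0.001 0 -0.107 0 0 0 0; 0.001 0 -0.107 0 0 0 0", "grip_force": 60}}

```text
time_s: 29.25
eef_pos: [0.61, 0.3457, 0.0409]
tcp_rot: [-3.13, 0.262, -0.005]
ft_force: [-0.5, 0.3, 5.6]
grip_width: 0.0612
finger_force: 67.9
```

Call:
{"name": "apply_moves", "arguments": {"rows": "0 0 0 0 0 0 0; 0 0 0 0 0 0 0; 0 0 0.02 0 0 0 0; 0 0 0.05 0 0 0 0; 0 0 0.09 0 0 0 0; 0 0 0.13 0 0 0 0; 0 0 0.14 0 0 0 0; 0 0 0.14 0 0 0 0"}}

```text
time_s: 30.25
eef_pos: [0.6086, 0.345, 0.179]
tcp_rot: [3.13, -0.262, 0.001]
ft_force: [-0.4, 0.2, -3.4]
grip_width: 0.0612
finger_force: 67.0
```

Run:
```python
from h import *
optics.get_image("top")
s=arm.observe();print(s["time_s"],s["eef_pos"],s["finger_force"],s["ft_force"],s["wrist_torque"],delta(np.array([.399,.368,.18]),down(-4.3)))
```

```text
30.3 [0.60776452 0.34475366 0.17728337] 66.99461102485657 [-0.85162396 -0.30698426 -2.92770329] [-0.01891084 -0.09994647 -0.01185877] [-2.088e-01  2.320e-02  2.700e-03  1.000e-01 -1.300e-01  5.260e+00]
```

Call:
{"name": "apply_moves", "arguments": {"rows": "-0.03 0.003 0 0 0 1 0; -0.07 0.007 0 0 0 2.5 0; -0.11 0.012 0 0 0 4 0; -0.15 0.016 0 0 0 5.2 0; -0.185 0.02 0 0 0 5.2 0; -0.209 0.022 0 0 0 5.2 0; -0.209 0.022 0 0 0 5.2 0; -0.209 0.022 -0.02 0 0 5.2 0"}}

```text
time_s: 31.3
eef_pos: [0.4007, 0.3674, 0.1588]
tcp_rot: [3.139, -0.119, 0.003]
ft_force: [1.1, -0.8, -1.9]
grip_width: 0.0613
finger_force: 66.9
```

Run:
```python
from bx import *
im=frames(2)
s=arm.observe();print(s["time_s"],s["eef_pos"],s["ft_force"],delta(np.array([.399,.368,.1125]),down(-4.3)))
sc=optics.get_image("scene");cv2.imwrite("pics/s9.png",np.hstack([cv2.resize(sc["color"][80:220,230:430],None,fx=2,fy=2),cv2.resize(im["color"][160:300,90:230],None,fx=2,fy=2)]))
```

```text
31.4 [0.39843437 0.36575524 0.15551028] [-0.46363832 -0.0502809  -2.32701996] [ 0.0006  0.0022 -0.043   0.24   -0.29    0.09  ]
```

View pics/s9.png

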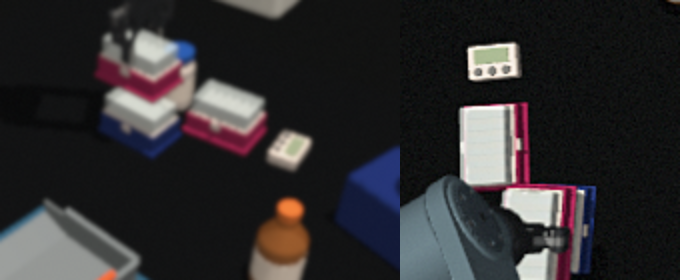

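The held box hangs aligned over the blue one. I'm lowering it.

Call:
{"name": "apply_moves", "arguments": {"rows": "0 0 -0.015 0 0 0 0; 0 0 -0.03 0 0 0 0; 0 0 -0.038 0 0 0 0; 0 0 -0.042 0 0 0 0; 0 0 -0.044 0 0 0 0; 0 0 -0.0455 0 0 0 0; 0 0 -0.0465 0 0 0 0; 0 0 -0.0465 0 0 0 0"}}

```text
time_s: 32.45
eef_pos: [0.3998, 0.3673, 0.1129]
tcp_rot: [3.139, -0.119, 0.001]
ft_force: [-2.7, -1.8, 3.9]
grip_width: 0.0608
finger_force: 67.4
```

Call:
{"name": "apply_moves", "arguments": {"rows": "0 0 0 0 0 0 0.07; 0 0 0 0 0 0 0.078; 0 0 0 0 0 0 0.078; 0 0 0.03 0 0 0 0.078; 0 0 0.08 0 0 0 0.078; 0.02 -0.02 0.13 0 0 0 0.085; 0.04 -0.07 0.14 0 0 0 0.085; 0.06 -0.12 0.14 0 0 0 0.085"}}

```text
time_s: 33.45
eef_pos: [0.4609, 0.2463, 0.254]
tcp_rot: [-3.139, 0.117, -0.005]
ft_force: [0.6, -0.4, -0.3]
grip_width: 0.0849
finger_force: 0.0
```

Call:
{"name": "apply_moves", "arguments": {"rows": "0.02 -0.05 0 0 0 1 0.085; 0.04 -0.1 0 0 0 2 0.085; 0.06 -0.15 0 0 0 4 0.085; 0.08 -0.2 0 0 0 6 0.085; 0.1 -0.25 0 0 0 6 0.085; 0.1 -0.25 0 0 0 6 0.085; 0.1 -0.25 0 0 0 6 0.085; 0.1 -0.25 0 0 0 6 0.085"}}

```text
time_s: 34.45
eef_pos: [0.5592, -0.0017, 0.2521]
tcp_rot: [3.141, 0.047, -0.001]
ft_force: [-0.4, -0.1, 0.7]
grip_width: 0.0854
finger_force: 0.0
```

Run:
```python
from bx import *
im=frames(); g=im["f"].max(2)
cv2.imwrite("pics/t10.png",cv2.resize(im["f"][165:305,95:235].astype(np.uint8),None,fx=4,fy=4,interpolation=cv2.INTER_CUBIC))
L=edge(im,g,140,165,range(258,290),.144);R=edge(im,g,165,205,range(258,290),.078,False,th=50)
# magenta foot right edge
h=cv2.cvtColor(im["f"].astype(np.uint8),cv2.COLOR_BGR2HSV)
M=edge(im,(im["f"][:,:,2]-im["f"][:,:,1]),163,195,range(256,290),.078,False,th=30)
for n,p,o in(("L144",L,-.031),("Rmax",R,.042),("Mfoot",M,.042)): print(n,np.degrees(np.arctan(p[0])).round(2),(np.polyval(p,.4)+o).round(4))
T=edgev(im,g,range(160,172),240,275,.144,True);print("top",T)
L=edge(im,g,108,130,range(216,249),.072);R=edge(im,g,130,168,range(216,240),.006,False,th=50);T=edgev(im,g,range(124,136),200,234,.072)
print("m1",np.degrees(np.arctan([L[0],R[0]])),np.polyval(L,.516)-.031,np.polyval(R,.516)+.042,T)
s=arm.observe();print(s["time_s"],s["eef_pos"],s["tcp_rot"],delta(np.array([.5165,.4605,.15]),down(1.65)))
```

```text
L144 -4.2 0.366
Rmax -4.28 0.3523
Mfoot -4.24 0.3654
top [0.46036965 0.34685137]
m1 [1.51596542 3.2005563 ] 0.4610707032647918 0.4603633202326106 [0.57111221 0.46624722]
34.65 [ 0.55946058 -0.00196128  0.25236674] [3.14018856e+00 4.72765783e-02 1.83892348e-04] [-0.043   0.4625 -0.1024  0.06    0.01   -0.08  ]
```

View pics/t10.png

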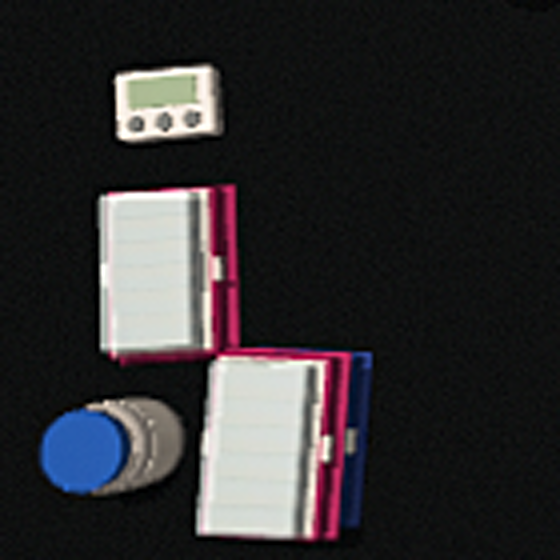

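The first magenta box is seated on the blue one with matching edges. I'm fetching the second.

Call:
{"name": "apply_moves", "arguments": {"rows": "-0.005 0.058 0 0 0 0 0.085; -0.01 0.116 0 0 0 0 0.085; -0.015 0.174 0 0 0 0 0.085; -0.02 0.232 0 0 0 0 0.085; -0.025 0.29 0 0 0 0 0.085; -0.03 0.348 0 0 0 0 0.085; -0.036 0.406 0 0 0 0 0.085; -0.043 0.4625 0 0 0 0 0.085"}}

```text
time_s: 35.65
eef_pos: [0.5157, 0.462, 0.2523]
tcp_rot: [3.14, 0.046, 0.0]
ft_force: [0.3, 0.3, 0.3]
grip_width: 0.085
finger_force: 0.0
```

Call:
{"name": "apply_moves", "arguments": {"rows": "0 0 0 0 0 0 0.085; 0 0 -0.05 0 0 0 0.085; 0 0 -0.1 0 0 0 0.085; 0 0 -0.15 0 0 0 0.085; 0 0 -0.15 0 0 0 0.085; 0 0 -0.15 0 0 0 0.085; 0 0 -0.15 0 0 0 0.085; 0 0 -0.15 0 0 0 0.085"}}

```text
time_s: 36.65
eef_pos: [0.5178, 0.4603, 0.1047]
tcp_rot: [-3.14, -0.045, -0.005]
ft_force: [0.3, -0.3, -0.2]
grip_width: 0.0848
finger_force: 0.0
```

Call:
{"name": "apply_moves", "arguments": {"rows": "0 0 -0.03 0 0 0 0.085; 0 0 -0.05 0 0 0 0.085; 0 0 -0.062 0 0 0 0.085; 0 0 -0.062 0 0 0 0.085; 0 0 -0.062 0 0 0 0.085; 0 0 -0.062 0 0 0 0; 0 0 -0.062 0 0 0 0; 0 0 -0.062 0 0 0 0"}}

```text
time_s: 37.65
eef_pos: [0.5175, 0.4602, 0.0417]
tcp_rot: [-3.141, -0.045, -0.003]
ft_force: [-0.4, 0.8, 5.7]
grip_width: 0.0611
finger_force: 67.8
```

Call:
{"name": "apply_moves", "arguments": {"rows": "0 0 0 0 0 0 0; 0 0 0 0 0 0 0; 0 0 0.02 0 0 0 0; 0 0 0.06 0 0 0 0; 0 0 0.11 0 0 0 0; 0 0 0.16 0 0 0 0; 0 0 0.2 0 0 0 0; 0 0 0.21 0 0 0 0"}}

```text
time_s: 38.65
eef_pos: [0.5178, 0.4603, 0.2547]
tcp_rot: [-3.139, -0.045, -0.008]
ft_force: [0.9, 0.0, -1.8]
grip_width: 0.0612
finger_force: 67.0
```

Run:
```python
from h import *
optics.get_image("top")
s=arm.observe();print(s["time_s"],s["eef_pos"],s["finger_force"],s["ft_force"],s["grip_width"],delta(np.array([.3995,.3672,.25]),down(-4.2)))
```

```text
38.7 [0.51742157 0.46005058 0.25367397] 66.99999690055847 [-0.0379245  -0.2110632  -1.94850977] 0.06084098565862239 [-1.179e-01 -9.290e-02 -3.700e-03 -6.000e-02  2.200e-01 -5.840e+00]
```

Call:
{"name": "apply_moves", "arguments": {"rows": "-0.015 -0.012 0 0 0 -1 0; -0.04 -0.032 0 0 0 -2.5 0; -0.065 -0.052 0 0 0 -4 0; -0.09 -0.072 0 0 0 -5.8 0; -0.11 -0.087 0 0 0 -5.8 0; -0.1175 -0.0935 0 0 0 -5.8 0; -0.1175 -0.0935 -0.01 0 0 -5.8 0; -0.1175 -0.0935 -0.03 0 0 -5.8 0"}}

```text
time_s: 39.7
eef_pos: [0.4001, 0.3666, 0.2196]
tcp_rot: [3.139, -0.114, 0.002]
ft_force: [-0.1, 0.1, -2.9]
grip_width: 0.0607
finger_force: 67.0
```

Call:
{"name": "apply_moves", "arguments": {"rows": "0 0 -0.01 0 0 0 0; 0 0 -0.02 0 0 0 0; 0 0 -0.026 0 0 0 0; 0 0 -0.03 0 0 0 0; 0 0 -0.033 0 0 0 0; 0 0 -0.0345 0 0 0 0; 0 0 -0.0355 0 0 0 0; 0 0 -0.0355 0 0 0 0"}}

```text
time_s: 40.7
eef_pos: [0.3993, 0.3662, 0.1857]
tcp_rot: [3.139, -0.114, 0.001]
ft_force: [-2.9, -2.1, 5.0]
grip_width: 0.0608
finger_force: 67.6
```

Contact shows in the force reading. Releasing, backing away and checking.

Call:
{"name": "apply_moves", "arguments": {"rows": "0 0 0 0 0 0 0.07; 0 0 0 0 0 0 0.078; 0 0 0 0 0 0 0.078; 0 0 0.03 0 0 0 0.078; 0 0 0.07 0 0 0 0.078; 0 0 0.1 0 0 0 0.085; 0.02 -0.05 0.11 0 0 0 0.085; 0.04 -0.1 0.11 0 0 0 0.085"}}

```text
time_s: 41.7
eef_pos: [0.4399, 0.2656, 0.2961]
tcp_rot: [3.14, -0.111, 0.004]
ft_force: [0.1, 0.1, -1.2]
grip_width: 0.085
finger_force: 0.0
```

Call:
{"name": "apply_moves", "arguments": {"rows": "0.02 -0.05 0 0 0 1 0.085; 0.04 -0.1 0 0 0 2 0.085; 0.06 -0.15 0 0 0 4 0.085; 0.07 -0.2 0 0 0 6 0.085; 0.07 -0.25 0 0 0 6 0.085; 0.07 -0.3 0 0 0 6 0.085; 0.07 -0.35 0 0 0 6 0.085; 0.07 -0.35 0 0 0 6 0.085"}}

```text
time_s: 42.7
eef_pos: [0.509, -0.0871, 0.2944]
tcp_rot: [3.14, 0.043, -0.001]
ft_force: [0.7, -0.0, 0.7]
grip_width: 0.0849
finger_force: 0.0
```

Run:
```python
from bx import *
im=frames(2);sc=optics.get_image("scene"); g=im["f"].max(2)
L=edge(im,g,130,160,range(258,290),.216); print("top lid yaw",np.degrees(np.arctan(L[0])).round(2),"y",(np.polyval(L,.4)-.031).round(4))
a=cv2.resize(im["color"][160:310,90:350],None,fx=1.55,fy=1.55); b=cv2.resize(sc["color"][70:420,20:400],(403,372))
a=cv2.copyMakeBorder(a,0,372-a.shape[0],0,0,cv2.BORDER_CONSTANT); cv2.imwrite("pics/fin.png",np.hstack([a[:,:395],b[:,:403]]))
print(arm.observe()["time_s"],arm.observe()["eef_pos"])
for c in blobs(mask(im,[90,60,60],[110,255,255],(250,185,360,295)))[:1]: print("mat",rect(im,c,.003))
```

```text
top lid yaw -4.24 y 0.3648
42.85 [ 0.50906018 -0.08344239  0.29454883]
mat [496.4  34.8 251.2 142.1  -7.3]
```

View pics/fin.png

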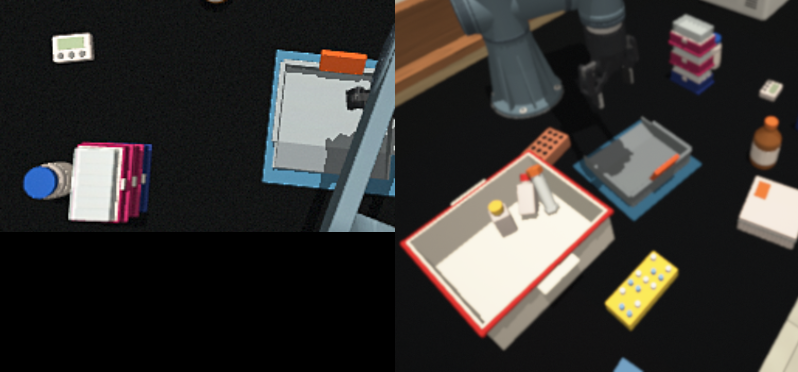

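The final view shows the three-box column square, the empty tray flat on its mat and all three pieces in the tub. Handing it in.

```bash
python3 -c "
from workcell import arm
print(arm.job_done())"
```

```text
the job is handed in; nothing more can be done
None
```

I handed the job in at about 43 s of the 208 s allowed: the tube and both bottles are in the tub, the empty tray is flat and square on its mat, and both magenta tip boxes are stacked squarely on the blue one; the judge returned no verdict.

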